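Sweep the mushrooms off the prep board into its tin

ROBOT

A 6-joint arm with a two-finger parallel gripper is mounted at the origin on a cart in front of the work surface, level with it; the furniture and walls round the work are solid. World frame = base frame: x ahead of the robot, y to its left, z up, the work surface at z = 0. Lengths are in m, angles in degrees, forces in N, time in s.
With the tool pointing down it reaches from about 0.35 to 0.775 m from the base axis. Payload 5.5 kg.
Tool frame: the origin (TCP) lies at the very end of the fingers, on their centre line; the grasp point (between the pads) lies 19 mm behind it; z points along the fingers, y is the line along which they close (so a half turn about z gives the same grasp; the last joint's range is limited). The gripper opens to 85 mm and grips with 20 to 120 N. Pads are 22 mm wide; open, the fingers measure 114 mm over their backs; the gripper's body (76 mm by 85 mm) begins 54 mm behind the grasp point. The pads swing forward as they close: fully open they stand 13 mm farther back than shut.
Start: joints at [-75.665, 17.945, 2.641, 74.691, 0, 82.002], TCP at [0.219, -0.532, 0.231] pointing down, gripper open.
Joint ranges: [-158.12, 158.12], [-49.38, 96.58], [-58.88, 72.47], [-126.05, 133.96], [-84.25, 85.87], [-180, 180]. Speed limits (degrees/s): [147.25, 147.25, 180, 180, 180, 180].

INTERFACE

Orientations are given as a 3x3 rotation matrix whose columns are the frame's x, y, z axes.
In Python, from station import arm, viewer, sign_off, models gives the robot as it stands. Calls block until the motion is done:
- arm.move_to(position, orientation): joint-space move of the TCP to a pose.
- arm.move_linear(position, ori=None, velocity=0.15, guard=None): straight line of the TCP; ori=None keeps the orientation; velocity is the mean speed in m/s. With guard (N) it stops when the force on the tool has changed by that much, and returns True; else False.
- arm.move_j(angles): joint-space move.
- arm.let_go() and arm.grab(): open the fingers fully, or close them until they stop; the grip force is fixed at half the most.
- arm.pause(seconds).
- arm.solve_ik(position, orientation): joint angles nearest the present ones, or None.
- viewer.snapshot(name): name is "side" or "top"; returns a dict with "frame" (480x640x3 uint8, blue, green, red), "range_z" (480x640 float32, m along the optical axis (not along the pixel's ray), 0 where there is no reading), "vfov" (degrees; the focal length in pixels is half the picture's height over the tangent of half this angle, whatever the lens; pixels are square), "cx", "cy" (the principal point, pixels), "view" (4x4, takes a point from world to camera coordinates). Camera axes: x right, y up, looking along -z (the intrinsics and any distortion apply to the point x, -y, -z); pixel columns grow to the right and rows downward; lengths in m; the calibration is good to about 2 mm. A picture is of the moment at which its call begins.
A pose or a line that the arm cannot do raises arm.MotionError and nothing moves.
- sign_off(): hands the job in; it is judged then, once.
Trained networks look in the newest picture that a camera, given by its name, has taken for a name from the list of things; names that differ only in an ending like _2 or _b are one class to them, and where a whole thing is asked for, a point or a joint stands for the part that bears it (a point fixed in the world has none). Each returns a list of dicts, best first, with "confidence" (0 to 1); they miss things now and then, are a little off and sometimes report something else, mostly with a low value. They report only what shows in the picture. A call takes as long as a camera call.
- models.trace(camera, thing): "mask" (480x640 bool, what is visible of it) and "rect" ([left, top, width, height] in pixels, round what is visible of it).
Readings, each from a call of its own:
- arm.read_time_s(): time.
- arm.read_qpos(): joint angles.
- arm.read_joint_velocities(): joint speeds.
- arm.read_tau(): joint torques, N m.
- arm.read_position(): TCP position.
- arm.read_eef_rot(): TCP orientation.
- arm.read_force(): force on the tool from outside, world axes, zero at the start.
- arm.read_torque(): the same for the moment, N m.
- arm.read_opening(): finger opening in m.
- arm.read_gripper_force(): force on a finger pad.
Only numpy, scipy, OpenCV 4.12 (cv2) and the standard library are available. Lean on these libraries where they do the work, as an engineer would, in place of code of your own. Each camera call takes 0.05 s, during which the arm holds its last target. There are 200 camera calls.

TASK

Clear the wooden prep board: draw the steel tin out from under it as far as it goes, push all four mushrooms off the board's edge so that they drop into the tin (push them, do not pick them up off the board), level them there into a single layer so that they pass under the board, and slide the tin fully home with all four inside. The white salt dish stays standing on the board, and everything else on the worktop stays where it is.

Things in the scene. Friction and masses are not known exactly. Their poses are not given: they have to be found in the camera images.
- prep_board: Fixed raised prep board of pale wood on two side panels, 240 mm (its x) by 250 mm (its y), top face 86 mm above the worktop, 20 mm thick, underside at 66 mm, closed at its -y end and open at its +y end, where the tin slides out. Origin on the worktop under the board's centre; the pushing edge, above the tin, is the +y edge at y = +125 mm in its frame. Its z axis is up. No rim or groove: things can be pushed off any edge. It stands at any yaw from about 0 to 0.12 rad
- tin (a joint): How far the tin is drawn out along the board's +y, in m: 0 = fully home (the front wall then stands 25 mm proud of the board's edge), 0.070 = at its stop (front wall 95 mm beyond the edge; the mouth between edge and front wall is then about 92 mm by 198 mm, and the rest of the tin stays under the board). It slides with about 2.5 N of friction and stays where it is left
- tin_floor (a point): Centre of the tin's inner floor, moving with it; axes as the board's. Open-topped steel tin, inside 198 mm (x) by 240 mm (y), walls 3 mm thick and 42 mm high above this floor, which lies 8 mm above the worktop; the walls' rim is 50 mm above the worktop. Between the floor and the board's underside are 58 mm: a mushroom lying on the floor passes under the board, one that lies on top of others does not
- tin_handle (a point): Middle of the tin's dark handle: a straight round bar, 10 mm thick and 74 mm long, parallel to the board's x, 46 mm above the worktop, 41 mm in front of the tin's front wall (36 mm clear gap behind the bar). Can be pinched from above across the bar (along the board's y) or hooked. A tall cupboard post stands left of it, about 100 mm from the drawn-out bar
- salt_dish: White round ramekin, 73 mm across and 41 mm high, 0.14 kg, loose, standing on the board among the mushrooms, never at the row farthest from the +y edge; origin at the centre of its underside. It may be nudged, but must stay upright on the board
- oil_tall: Loose tall glass oil bottle with cork, 66 mm across, 258 mm high; origin at the centre of its underside. Leave alone
- oil_short: Loose short glass oil bottle with cork, 72 mm across, 164 mm high; origin at the centre of its underside. Leave alone
- pepper_mill: Loose brown wooden pepper mill, 58 mm across, 150 mm high; origin at the centre of its underside. Leave alone
- lemon: Loose lemon, 77x51x52 mm, lying on the worktop; origin at the centre of its underside. Leave alone
- garlic: Loose garlic bulb, 60 mm across, 59 mm high; origin at the centre of its underside. Leave alone
- mug: Small loose blue mug, 58 mm across, 82 mm with handle, 49 mm high; origin at the centre of its underside. Leave alone
- mushroom1_mid (a point): Middle of mushroom 1 of four alike: loose brown mushroom, 49 mm across the cap, 44 mm high, 16 g; it starts on its stem on the board with this point 22 mm above the board's top, and may tip over and roll when pushed. The point lies on its stem axis, at half its height
- mushroom2_mid (a point): Middle of mushroom 2 of four alike: loose brown mushroom, 49 mm across the cap, 44 mm high, 16 g; it starts on its stem on the board with this point 22 mm above the board's top, and may tip over and roll when pushed. The point lies on its stem axis, at half its height
- mushroom3_mid (a point): Middle of mushroom 3 of four alike: loose brown mushroom, 49 mm across the cap, 44 mm high, 16 g; it starts on its stem on the board with this point 22 mm above the board's top, and may tip over and roll when pushed. The point lies on its stem axis, at half its height
- mushroom4_mid (a point): Middle of mushroom 4 of four alike: loose brown mushroom, 49 mm across the cap, 44 mm high, 16 g; it starts on its stem on the board with this point 22 mm above the board's top, and may tip over and roll when pushed. The point lies on its stem axis, at half its height

How it is judged (in metres and radians):
On the way, in this order (a step that is already met when the one before it is completed fails the run):
1. the tin is drawn out to its stop (value of joint tin above 0.06 m), for 0.2 s.
2. all four mushrooms have dropped into the tin and lie in it in one layer (middles less than 50 mm above its floor), the dish still stands on the board (x of mushroom1_mid in the frame of tin_floor between -0.102 and 0.102 m and y of mushroom1_mid in the frame of tin_floor between -0.122 and 0.122 m and z of mushroom1_mid in the frame of tin_floor between 0 and 0.05 m and x of mushroom2_mid in the frame of tin_floor between -0.102 and 0.102 m and y of mushroom2_mid in the frame of tin_floor between -0.122 and 0.122 m and z of mushroom2_mid in the frame of tin_floor between 0 and 0.05 m and x of mushroom3_mid in the frame of tin_floor between -0.102 and 0.102 m and y of mushroom3_mid in the frame of tin_floor between -0.122 and 0.122 m and z of mushroom3_mid in the frame of tin_floor between 0 and 0.05 m and x of mushroom4_mid in the frame of tin_floor between -0.102 and 0.102 m and y of mushroom4_mid in the frame of tin_floor between -0.122 and 0.122 m and z of mushroom4_mid in the frame of tin_floor between 0 and 0.05 m and angle between salt_dish's own z axis and vertical below 0.3 rad and height (world z) of salt_dish above 0.076 m), for 0.2 s.
At the end, for the whole second after the job is handed in: The tin is fully home (within 6 mm), all four mushrooms are inside it, and the salt dish stands upright (within 0.3 rad) and at rest on the board (all of step 2 and value of joint tin below 0.006 m and linear speed of salt_dish below 0.03 m/s); the robot touches nothing.
It fails at once if a mushroom is picked up off the board (its middle more than about 40 mm higher than when it stands there, 150 mm above the worktop) instead of being pushed (height (world z) of any of mushroom1_mid, mushroom2_mid, mushroom3_mid, mushroom4_mid above 0.15 m).
It fails at once if the salt dish is tipped over or falls off the board (angle between salt_dish's own z axis and vertical above 0.5 rad or height (world z) of salt_dish below 0.07 m).
It fails at once if a bottle, the pepper mill, the lemon, the garlic or the mug is shifted by more than 30 mm (distance of any of oil_tall, oil_short, pepper_mill, lemon, garlic, mug from where it was at the start of the episode above 0.03 m).
It also fails if it takes over 72 s, if anything falls off the work surface, if the arm or the gripper's body presses on something with over 40 N, if the wrist force passes 120 N, or if a joint passes its speed limit or range.

## Working session

There is one attempt and no reset: what is moved stays moved. The work goes in short steps, each a Python script; the robot and the scene stay as the last script left them, time stands still between calls to the robot, and variables do not carry over. Pictures are saved under pics/ and viewed, at most 10 in all, crops included, and the job is handed in when it is done.

```bash
mkdir -p pics; ls
cat > h.py <<'E'
import numpy as np, cv2
from station import arm, viewer, sign_off, models
def world(s):
    f=240/np.tan(np.radians(s["vfov"])/2); z=s["range_z"]
    v,u=np.mgrid[:480,:640]
    P=np.stack([(u-s["cx"])/f*z,-(v-s["cy"])/f*z,-z,np.ones_like(z)],-1)
    W=P@np.linalg.inv(s["view"]).T
    W[z<=0]=np.nan
    return W[...,:3]
E
python3 - <<'E'
from h import *
for c in("top","side"):
    s=viewer.snapshot(c); cv2.imwrite(f"pics/{c}0.png",s["frame"]); W=world(s); np.save(f"{c}0.npy",W)
    print(c,{k:v for k,v in s.items() if k not in("frame","range_z","view")}, np.linalg.inv(s["view"])[:3].round(3).tolist())
    for t in["prep_board","tin_handle","salt_dish","mushroom1_mid","oil_tall","oil_short","pepper_mill","lemon","garlic","mug"]:
        for d in models.trace(c,t)[:5]:
            p=W[d["mask"]]; p=p[~np.isnan(p[:,0])]
            print(t,round(d["confidence"],2),d["rect"],np.nanmedian(p,0).round(3) if len(p) else None, (np.percentile(p,[2,98],axis=0).round(3).tolist() if len(p) else None))
E
```

```text
pics
top {'vfov': 44.34781264597279, 'cx': 312.17819244774694, 'cy': 245.24507073022394} [[0.001, 0.99, -0.14, 0.366], [-1.0, 0.003, 0.01, -0.166], [0.011, 0.14, 0.99, 1.381]]
prep_board 0.77 [264.0, 204.0, 156.4, 109.4] [ 0.523 -0.255  0.084] [[0.408, -0.399, 0.004], [0.636, -0.096, 0.091]]
tin_handle 0.69 [266.7, 217.1, 35.5, 90.4] [ 0.513 -0.132  0.009] [[0.42, -0.159, 0.001], [0.614, -0.073, 0.054]]
salt_dish 0.96 [317.7, 250.5, 29.2, 32.3] [ 0.503 -0.218  0.104] [[0.468, -0.251, 0.096], [0.533, -0.186, 0.128]]
salt_dish 0.49 [263.0, 219.7, 39.9, 87.1] [ 0.515 -0.131  0.009] [[0.416, -0.159, -0.0], [0.614, -0.073, 0.054]]
salt_dish 0.38 [351.7, 217.0, 19.8, 21.1] [ 0.583 -0.284  0.124] [[0.563, -0.305, 0.114], [0.604, -0.264, 0.133]]
mushroom1_mid 0.88 [352.3, 271.9, 18.7, 19.4] [ 0.467 -0.29   0.124] [[0.447, -0.311, 0.113], [0.488, -0.268, 0.132]]
oil_tall 0.66 [100.2, 260.4, 54.6, 40.2] [0.465 0.201 0.149] [[0.438, 0.181, -0.001], [0.501, 0.26, 0.258]]
oil_tall 0.66 [353.1, 271.4, 21.7, 19.6] [ 0.468 -0.29   0.125] [[0.447, -0.31, 0.115], [0.488, -0.269, 0.132]]
oil_short 0.84
[... 786 characters left out ...]
], [-0.012, 0.742, 0.67, 0.91]]
prep_board 0.91 [276.4, 185.3, 90.1, 129.3] [ 0.565 -0.166  0.054] [[0.444, -0.371, 0.003], [0.64, -0.07, 0.09]]
tin_handle 0.89 [272.2, 246.6, 74.9, 70.9] [ 0.537 -0.128  0.014] [[0.435, -0.197, 0.001], [0.619, -0.067, 0.055]]
salt_dish 0.68 [333.2, 218.2, 26.5, 41.3] [ 0.514 -0.211  0.109] [[0.475, -0.248, 0.088], [0.558, -0.178, 0.129]]
oil_short 0.88 [153.9, 320.5, 41.7, 35.2] [0.549 0.194 0.098] [[0.527, 0.153, 0.072], [0.579, 0.22, 0.11]]
pepper_mill 0.71 [279.7, 161.9, 23.0, 63.2] [ 0.734 -0.254  0.076] [[0.723, -0.279, 0.008], [0.761, -0.24, 0.142]]
garlic 0.96 [242.1, 376.8, 31.5, 29.7] [0.392 0.126 0.038] [[0.372, 0.097, 0.016], [0.42, 0.146, 0.053]]
```

Run:
```python
import cv2,numpy as np
a=cv2.imread("pics/top0.png")[110:380,80:500]; b=cv2.imread("pics/side0.png")[130:420,120:480]
cv2.imwrite("pics/a.png",cv2.resize(a,(800,514),interpolation=cv2.INTER_CUBIC))
cv2.imwrite("pics/b.png",cv2.resize(b,(744,600),interpolation=cv2.INTER_CUBIC))
W=np.load("top0.npy"); z=W[...,2]
m=(abs(z-.086)<.006)&(abs(W[...,0]-.52)<.17)&(W[...,1]<-.1)&(W[...,1]>-.5)
r=cv2.minAreaRect(W[m][:,:2].astype(np.float32)); print(r, cv2.boxPoints(r))
# mushrooms and dish blobs
m=((z>.1)&(z<.14)&(abs(W[...,0]-.52)<.16)&(W[...,1]<-.1)&(W[...,1]>-.45)).astype(np.uint8)
n,l=cv2.connectedComponents(m)
for i in range(1,n):
    p=W[l==i]
    if len(p)>20: print(len(p),((p.min(0)+p.max(0))/2).round(3),(p.max(0)-p.min(0)).round(3))
```

```text
((0.5257615447044373, -0.33218252658843994), (0.2422206848859787, 0.3476422131061554), 2.9376862049102783) [[ 0.39590204 -0.16479674]
 [ 0.4137187  -0.5119821 ]
 [ 0.65562105 -0.4995683 ]
 [ 0.6378044  -0.15238297]]
384 [ 0.584 -0.285  0.122] [0.048 0.046 0.024]
387 [ 0.567 -0.376  0.122] [0.047 0.046 0.025]
770 [ 0.502 -0.218  0.117] [0.072 0.071 0.035]
401 [ 0.474 -0.384  0.121] [0.048 0.048 0.026]
395 [ 0.468 -0.289  0.122] [0.046 0.046 0.024]
```

View pics/a.png

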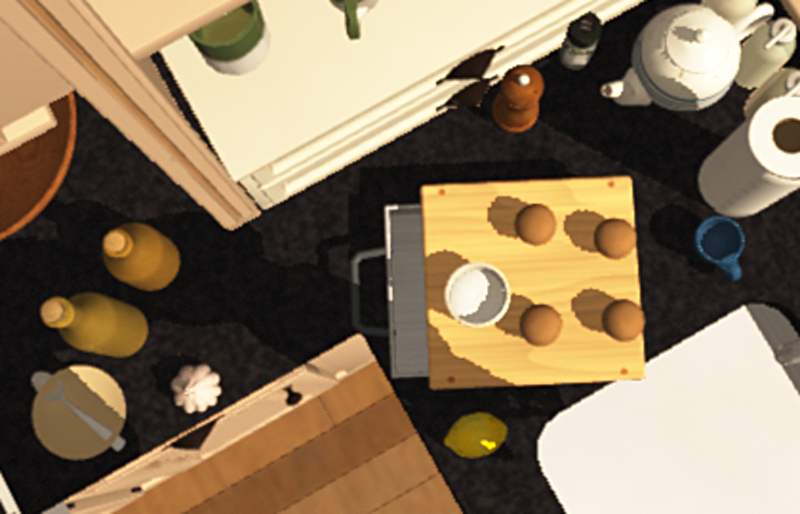

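View pics/b.png

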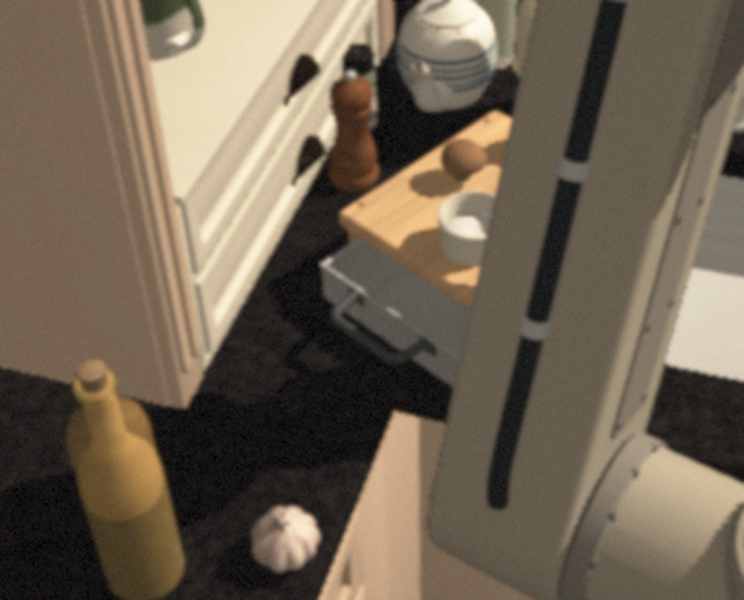

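The top picture shows the board with the dish near the +y edge (crop 477,295) and the mushrooms at (535,223), (614,238), (541,325) and (623,320). The handle is at (355,293) and the cupboard corner at (235,225). The lower wooden block and white panel are of unknown height, so I'll check those and fit the board pose.

Run:
```python
import cv2,numpy as np
W=np.load("top0.npy"); z=W[...,2]
m=(abs(z-.086)<.006)&(abs(W[...,0]-.52)<.17)&(W[...,1]<-.1)&(W[...,1]>-.41)
n,l,st,_=cv2.connectedComponentsWithStats(m.astype(np.uint8)); i=1+st[1:,4].argmax()
p=W[l==i][:,:2].astype(np.float32); print(len(p),cv2.minAreaRect(p),cv2.boxPoints(cv2.minAreaRect(p)).tolist())
# height map max per 4cm cell
print("      y:",[round(.2-.04*j,2) for j in range(20)])
for x in np.arange(.2,.8,.04):
    print(round(x,2),[ (lambda q:int(1000*np.max(q)) if len(q) else -1)(z[(abs(W[...,0]-x)<.02)&(abs(W[...,1]-(.2-.04*j))<.02)]) for j in range(20)])
```

```text
9131 ((0.5221480131149292, -0.28353351354599), (0.23989266157150269, 0.2498674839735031), 2.836965560913086) [[0.3961651921272278, -0.16468952596187592], [0.40853220224380493, -0.41425079107284546], [0.6481308341026306, -0.40237748622894287], [0.6357638239860535, -0.15281623601913452]]
      y: [0.2, 0.16, 0.12, 0.08, 0.04, 0.0, -0.04, -0.08, -0.12, -0.16, -0.2, -0.24, -0.28, -0.32, -0.36, -0.4, -0.44, -0.48, -0.52, -0.56]
0.2 [-884, -877, 327, 448, 563, 685, 751, 778, 778, 774, -882, 731, 732, 736, 735, 733, 728, 724, 721, -198]
0.24 [-884, -878, 298, 423, 543, 662, 765, 784, 784, 774, 7, 10, 6, 726, 727, 728, 722, 722, 721, 583]
0.28 [-16, -883, -883, -881, -886, -880, 766, 783, 783, 768, 6, 7, 5, 5, -197, -197, -198, 695, 720, 701]
0.32 [17, 3, -101, -883, -885, -883, -884, -880, -883, 4, 53, 54, 6, 1, -200, -198, -199, -198, -198, -194]
0.36 [20, 5, 38, 34, -884, -885, -883, -882, -3, 6, 55, 54, 6, 7, -199, -199, -200, -196, -198, -198]
0.4 [19, 33, 59, 42, 3, -3, -884, -886, 56, 89, 91, 92, 91, 91, 91, 91, -197, -197, -199, -198]
0.44 [243, 7, 40, 23, 7, 6, 8, 6, 56, 91, 91, 93,
[... 164 characters left out ...]
, 131, 134, 93, 94, 92, 91, 8, 8, 50, 6]
0.56 [733, 768, 6, 5, 6, 6, 6, 54, 57, 91, 94, 92, 133, 128, 134, 132, 7, 52, 53, 50]
0.6 [98, 818, 850, 970, 979, 236, 6, 7, 57, 92, 92, 91, 134, 126, 130, 129, 7, 51, 230, 230]
0.64 [5, 8, 864, 582, 947, 583, 237, 6, 7, 90, 91, 92, 91, 91, 93, 91, 6, 149, 231, 233]
0.68 [6, 7, 582, 583, 583, 583, 582, 578, 238, 6, 5, 6, 7, 8, 6, 7, 7, 181, 234, 233]
0.72 [4, 748, 582, 582, 582, 582, 582, 583, 583, 239, 237, 184, 147, 11, 118, 6, 62, 85, 230, 231]
0.76 [-1, 742, 583, 583, 670, 679, 583, 583, 583, 583, 581, 239, 150, 7, 119, 114, 124, 129, 120, 165]
0.8 [647, 673, 583, 651, 678, 678, 663, 584, 583, 584, 582, 582, 581, 239, 110, 94, 129, 148, 126, 172]
```

```bash
cat >> h.py <<'E'
YAW=.0495; C=np.array([.522,-.2835])
EX=np.array([np.cos(YAW),np.sin(YAW)]); EY=np.array([-EX[1],EX[0]])
def w(x,y,z): return np.append(C+x*EX+y*EY,z)
def b(P): d=np.asarray(P)[...,:2]-C; return np.stack([d@EX,d@EY],-1)
# tool down; closing axis along board x (fingers 29 mm in x, 22 mm in y)
def R(a=0):
    t=YAW+a; y=np.array([np.cos(t),np.sin(t),0]); z=np.array([0,0,-1.]); return np.stack([np.cross(y,z),y,z],1)
def look(tag):
    s=viewer.snapshot("top"); W=world(s); cv2.imwrite(f"pics/{tag}.png",cv2.resize(s["frame"][190:340,220:420],(800,600),interpolation=cv2.INTER_CUBIC)); return s,W
def items(W):
    B=b(W); z=W[...,2]; out=[]
    m=((z>.1)&(z<.14)&(abs(B[...,0])<.14)&(abs(B[...,1])<.16)).astype(np.uint8)
    n,l=cv2.connectedComponents(m)
    for i in range(1,n):
        p=B[l==i]
        if len(p)>60: out.append((len(p),((p.min(0)+p.max(0))/2).round(3)))
    return out
def front(W):
    B=b(W); z=W[...,2]
    m=(z>.043)&(z<.06)&(abs(B[...,0])<.08)&(B[...,1]>.128)&(B[...,1]<.26)
    return np.histogram(B[m][:,1],np.arange(.128,.264,.006))
E
python3 - <<'E'
from h import *
W=np.load("top0.npy"); h=front(W); print(*zip(h[1].round(3),h[0])); print(items(W))
B=b(W);m=(W[...,2]>.025)&(W[...,2]<.06)&(B[...,1]>.18)&(B[...,1]<.26)&(abs(B[...,0])<.1); print(np.percentile(B[m],[2,50,98],axis=0).round(3))
for s in(0,np.pi): 
    q=arm.solve_ik(w(0,.17,.2),R(s)); print(q)
E
```

```text
(np.float64(0.128), np.int64(0)) (np.float64(0.134), np.int64(0)) (np.float64(0.14), np.int64(0)) (np.float64(0.146), np.int64(0)) (np.float64(0.152), np.int64(0)) (np.float64(0.158), np.int64(6)) (np.float64(0.164), np.int64(155)) (np.float64(0.17), np.int64(21)) (np.float64(0.176), np.int64(23)) (np.float64(0.182), np.int64(23)) (np.float64(0.188), np.int64(24)) (np.float64(0.194), np.int64(20)) (np.float64(0.2), np.int64(64)) (np.float64(0.206), np.int64(95)) (np.float64(0.212), np.int64(26)) (np.float64(0.218), np.int64(0)) (np.float64(0.224), np.int64(0)) (np.float64(0.23), np.int64(0)) (np.float64(0.236), np.int64(0)) (np.float64(0.242), np.int64(0)) (np.float64(0.248), np.int64(0)) (np.float64(0.254), np.int64(0))
[(384, array([ 0.061, -0.004])), (387, array([ 0.04 , -0.094])), (770, array([-0.017,  0.066])), (401, array([-0.053, -0.098])), (395, array([-0.054, -0.003]))]
[[-0.05   0.182]
 [ 0.001  0.206]
 [ 0.049  0.213]]
[-21.23159313  13.18572387  -8.16859381  68.64568232   0.
  65.93226579]
[ -21.23159313   13.18572387   -8.16859381   68.64568232    0.
 -114.06773421]
```

Run:
```python
from h import *
arm.grab()
arm.move_to(w(0,.185,.2),R())
print(arm.move_linear(w(0,.185,.022),velocity=.15,guard=8))
print(arm.move_linear(w(0,.256,.022),velocity=.08,guard=15), b(arm.read_position()),arm.read_force())
arm.move_linear(w(0,b(arm.read_position())[1]-.004,.022),velocity=.05)
arm.move_linear(w(0,.22,.2),velocity=.2)
arm.move_to(w(.11,.02,.2),R())
s,W=look("c1"); h=front(W); print(*zip(h[1].round(3),h[0])); print(items(W),arm.read_time_s())
```

```text
False
True [0.00046221 0.24781595] [ 0.40818263 -3.98781636  1.99324196]
(np.float64(0.128), np.int64(0)) (np.float64(0.134), np.int64(0)) (np.float64(0.14), np.int64(0)) (np.float64(0.146), np.int64(0)) (np.float64(0.152), np.int64(0)) (np.float64(0.158), np.int64(0)) (np.float64(0.164), np.int64(0)) (np.float64(0.17), np.int64(0)) (np.float64(0.176), np.int64(0)) (np.float64(0.182), np.int64(0)) (np.float64(0.188), np.int64(0)) (np.float64(0.194), np.int64(0)) (np.float64(0.2), np.int64(0)) (np.float64(0.206), np.int64(0)) (np.float64(0.212), np.int64(1)) (np.float64(0.218), np.int64(1)) (np.float64(0.224), np.int64(0)) (np.float64(0.23), np.int64(0)) (np.float64(0.236), np.int64(7)) (np.float64(0.242), np.int64(10)) (np.float64(0.248), np.int64(12)) (np.float64(0.254), np.int64(31))
[(71, array([ 0.055, -0.018])), (387, array([ 0.041, -0.094])), (403, array([-0.053, -0.098])), (397, array([-0.054, -0.004]))] 8.1167
```

```bash
cat >> h.py <<'E'
def push(x,y,x2,y2,v=.08,z=.097):
    arm.move_to(w(x,y,.16),R()); arm.move_linear(w(x,y,z),velocity=.15)
    for q in ([(x2,y2)] if np.isscalar(x2) else zip(x2,y2)): arm.move_linear(w(*q,z),velocity=v)
E
python3 - <<'E'
from h import *
push(.061,-.048,.061,.118)
arm.move_linear(w(.061,.09,.17),velocity=.2)
arm.move_to(w(-.0,-.17,.17),R())
s,W=look("c2"); print(items(W),arm.read_time_s())
E
```

```text
[(387, array([ 0.041, -0.094])), (761, array([-0.017,  0.066])), (374, array([-0.054, -0.003]))] 13.0
```

View pics/c2.png

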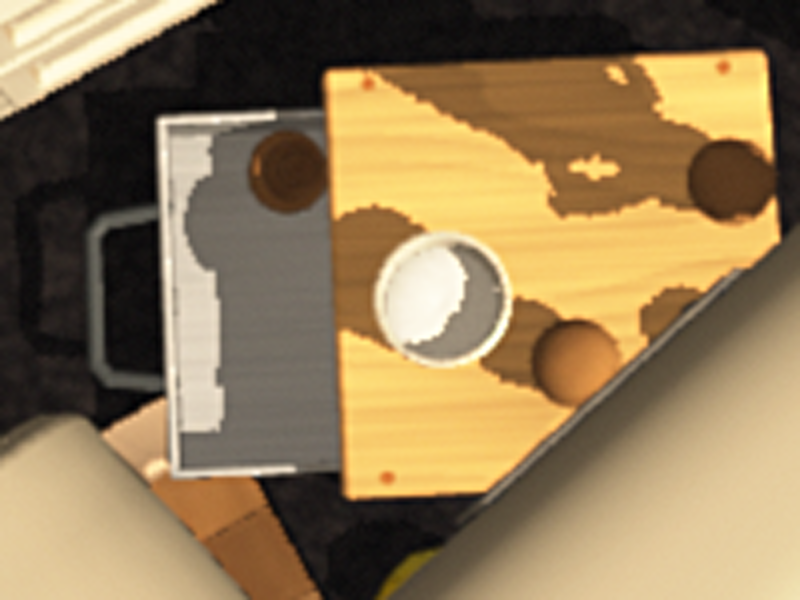

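The first mushroom lies in the tin at px (287,170) and the dish is unmoved at (443,298). I'll tuck that mushroom under the board and push the next one off.

Run:
```python
from h import *
arm.move_to(w(.068,.198,.17),R()); arm.move_linear(w(.068,.198,.03),velocity=.2,guard=8)
print(arm.move_linear(w(.068,.144,.03),velocity=.1,guard=12))
arm.move_linear(w(.068,.17,.03),velocity=.2); arm.move_linear(w(.068,.17,.17),velocity=.25)
push(.039,-.143,.048,.118)
arm.move_linear(w(.048,.09,.17),velocity=.2)
arm.move_to(w(-.0,-.17,.17),R())
s,W=look("c3"); print(items(W),arm.read_time_s())
```

```text
False
[(775, array([-0.017,  0.066])), (372, array([-0.054, -0.003]))] 23.7417
```

View pics/c3.png

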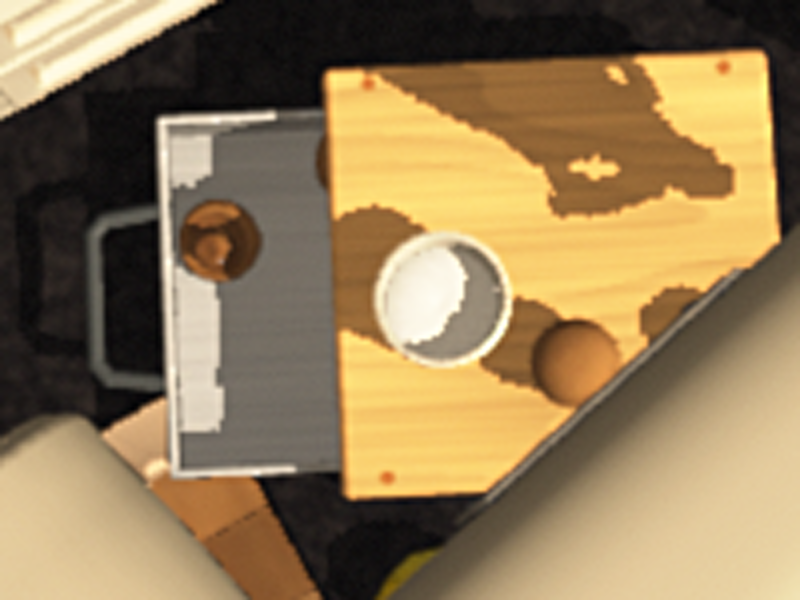

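The second mushroom is in the tin at px (220,240), and the first is tucked under at (325,160). Next I'll nudge the dish to +x and push the third one off.

```bash
cat >> h.py <<'E'
def mouth(W):
    B=b(W); z=W[...,2]; out=[]
    m=((z>.022)&(z<.09)&(abs(B[...,0])<.096)&(B[...,1]>.13)&(B[...,1]<.21)).astype(np.uint8)
    n,l=cv2.connectedComponents(m)
    for i in range(1,n):
        p=B[l==i]
        if len(p)>25: out.append((len(p),((p.min(0)+p.max(0))/2).round(3),(p.max(0)-p.min(0)).round(3),z[l==i].max().round(3)))
    return out
E
python3 - <<'E'
from h import *
push(-.082,.066,-.024,.066,v=.05,z=.094)
arm.move_linear(w(-.05,.066,.094),velocity=.15); arm.move_linear(w(-.05,.066,.17),velocity=.25)
push(-.054,-.05,-.054,.118)
arm.move_linear(w(-.054,.09,.17),velocity=.2)
arm.move_to(w(-.0,-.17,.17),R())
s,W=look("c4"); print(items(W),mouth(W),arm.read_time_s())
E
```

```text
[(780, array([0.025, 0.066]))] [(589, array([0.015, 0.177]), array([0.083, 0.066]), np.float64(0.055))] 32.3833
```

View pics/c4.png

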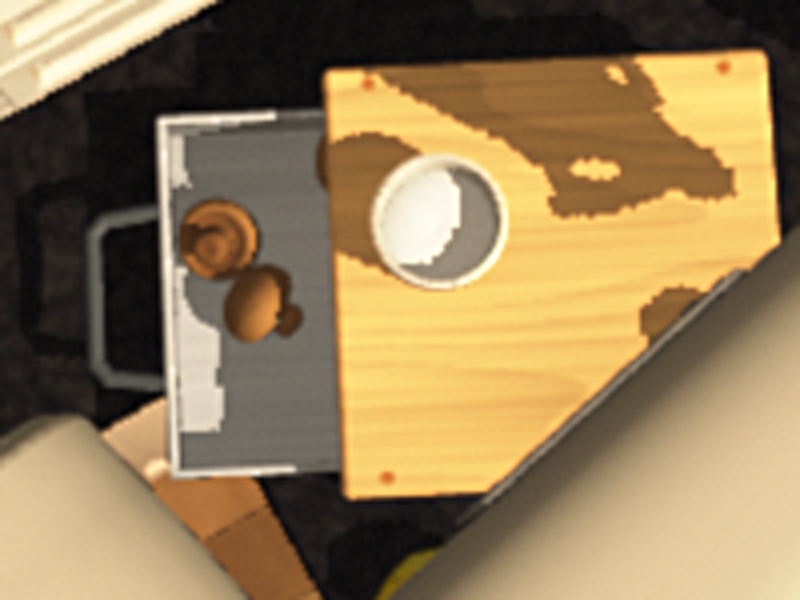

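The third mushroom is in the tin at px (258,302) and the dish stands at (440,222). I'll steer the last one slightly to -x.

Run:
```python
from h import *
push(-.051,-.147,-.066,.118)
arm.move_linear(w(-.066,.09,.17),velocity=.2)
arm.move_to(w(-.0,-.17,.17),R())
s,W=look("c5"); print(items(W),mouth(W),arm.read_time_s())
```

```text
[(780, array([0.025, 0.066])), (254, array([-0.03 , -0.039]))] [(583, array([0.015, 0.177]), array([0.083, 0.066]), np.float64(0.057))] 38.3917
```

View pics/c5.png

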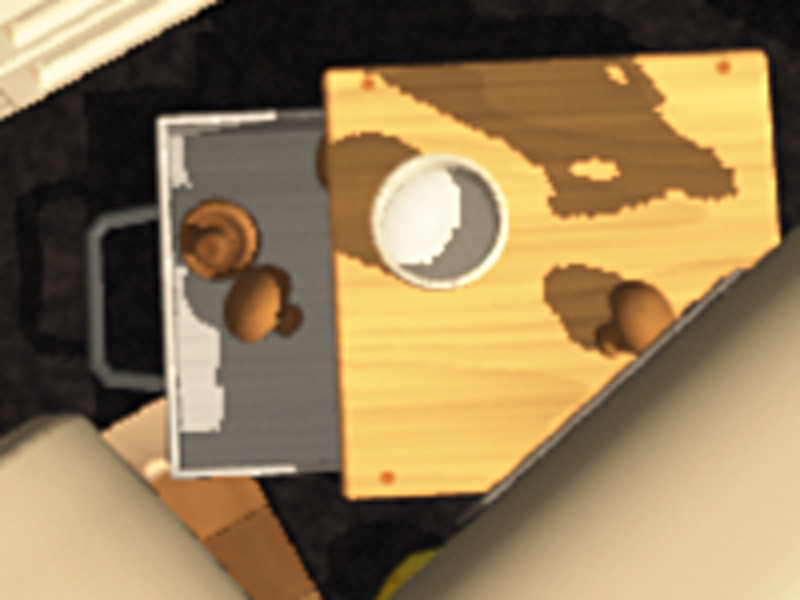

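The last mushroom slipped aside and lies on its side at px (640,318), about (-0.035,-0.046) in the board frame, with the stem towards +y/-x. I'll push it along the stem direction with the tool turned to match.

Run:
```python
from h import *
arm.move_to(w(-.026,-.105,.16),R(.15)); arm.move_linear(w(-.026,-.105,.095),velocity=.15)
arm.move_linear(w(-.046,.03,.095),velocity=.06)
s,W=look("c6"); print(items(W),mouth(W),arm.read_time_s())
```

```text
[(466, array([0.027, 0.072]))] [(589, array([0.015, 0.177]), array([0.083, 0.066]), np.float64(0.058))] 41.8333
```

View pics/c6.png

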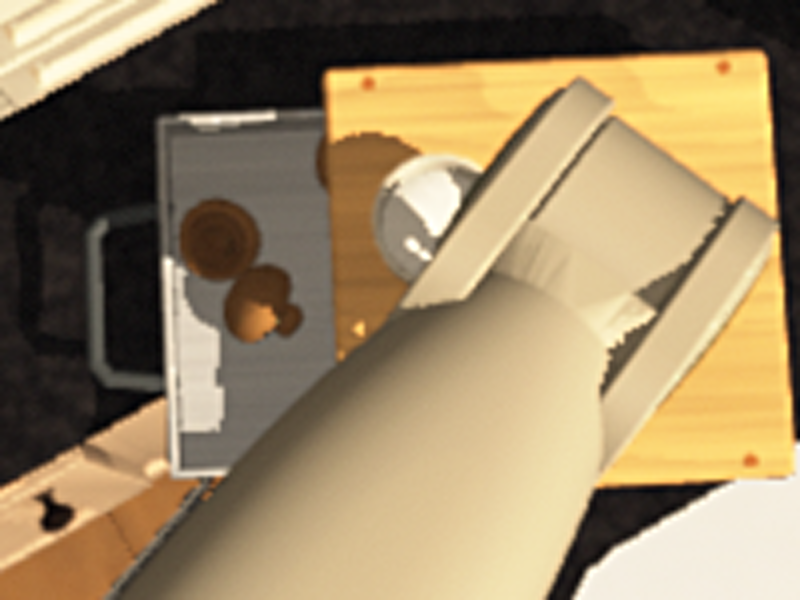

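The mushroom is hidden under the arm; the dish is still in place. I'll continue the push.

Run:
```python
from h import *
arm.move_linear(w(-.060,.120,.095),velocity=.06)
arm.move_linear(w(-.055,.09,.17),velocity=.2)
arm.move_to(w(-.0,-.17,.17),R())
s,W=look("c7"); print(items(W),mouth(W),arm.read_time_s())
```

```text
[(768, array([0.025, 0.066]))] [(592, array([0.014, 0.177]), array([0.083, 0.066]), np.float64(0.056)), (281, array([-0.065,  0.156]), array([0.043, 0.041]), np.float64(0.054))] 45.1417
```

View pics/c7.png

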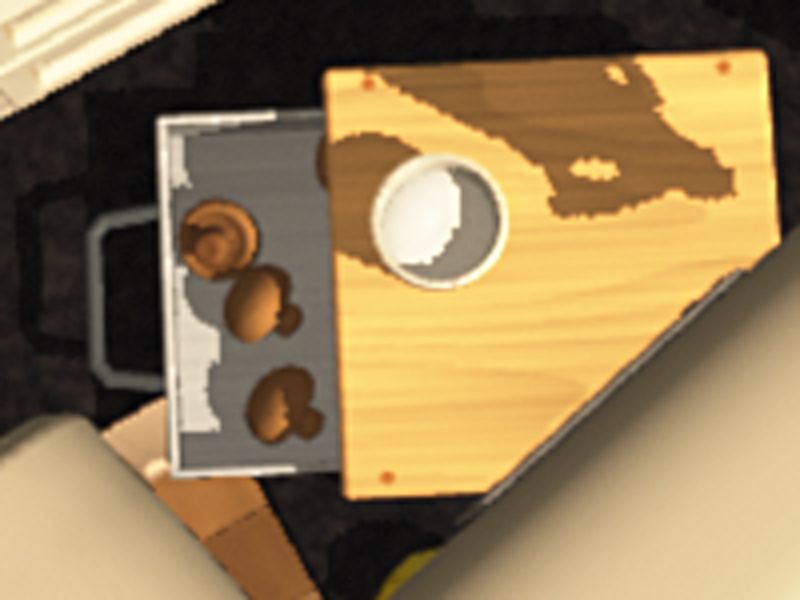

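All four lie in one layer: px (325,160) tucked under, (220,240), (258,302) and (285,405), with tops around 55 mm, below the 66 mm underside. I'll push the tin home.

Run:
```python
from h import *
arm.move_to(w(0,.24,.2),R()); arm.move_linear(w(0,.288,.16),velocity=.2)
print(arm.move_linear(w(0,.288,.03),velocity=.15,guard=8))
print(arm.move_linear(w(0,.200,.03),velocity=.06,guard=18), b(arm.read_position()),arm.read_force())
arm.move_linear(w(0,.235,.03),velocity=.15); arm.move_linear(w(0,.24,.2),velocity=.25)
arm.move_to(w(-.0,-.17,.2),R())
s,W=look("c8"); h=front(W); print(*zip(h[1].round(3),h[0])); print(items(W),mouth(W),arm.read_time_s())
```

```text
False
True [3.15246858e-06 2.09781153e-01] [0.26673483 2.85839497 1.42564745]
(np.float64(0.128), np.int64(12)) (np.float64(0.134), np.int64(0)) (np.float64(0.14), np.int64(6)) (np.float64(0.146), np.int64(160)) (np.float64(0.152), np.int64(23)) (np.float64(0.158), np.int64(26)) (np.float64(0.164), np.int64(19)) (np.float64(0.17), np.int64(22)) (np.float64(0.176), np.int64(26)) (np.float64(0.182), np.int64(61)) (np.float64(0.188), np.int64(95)) (np.float64(0.194), np.int64(22)) (np.float64(0.2), np.int64(0)) (np.float64(0.206), np.int64(0)) (np.float64(0.212), np.int64(0)) (np.float64(0.218), np.int64(0)) (np.float64(0.224), np.int64(0)) (np.float64(0.23), np.int64(0)) (np.float64(0.236), np.int64(0)) (np.float64(0.242), np.int64(0)) (np.float64(0.248), np.int64(0)) (np.float64(0.254), np.int64(0))
[(779, array([0.025, 0.066]))] [(506, array([0.  , 0.17]), array([0.19 , 0.051]), np.float64(0.058)), (68, array([0.034, 0.136]), array([0.039, 0.012]), np.float64(0.048))] 52.0667
```

View pics/c8.png

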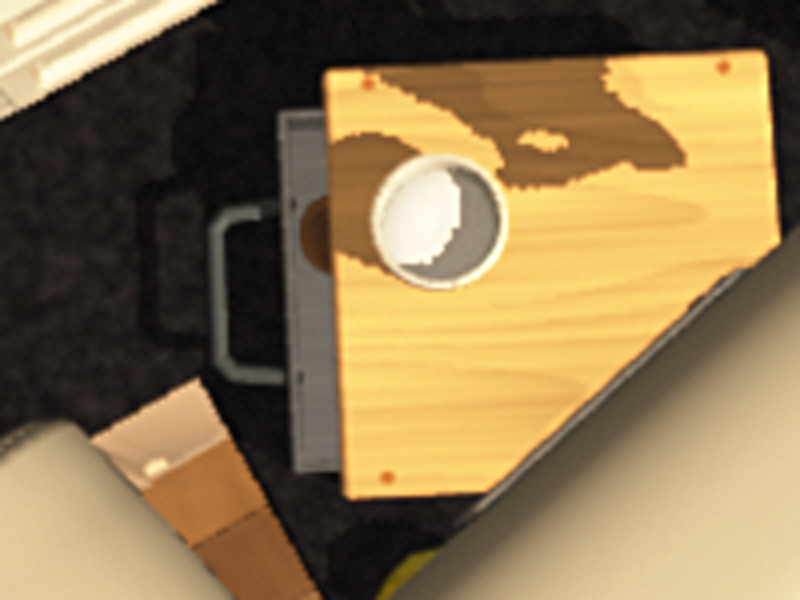

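The tin looks home, with the wall at about 0.149 and the bar at about 0.190 against 0.150 and 0.191 expected. I'll confirm with one firmer push, then hand in.

Run:
```python
from h import *
arm.move_to(w(0,.24,.2),R()); arm.move_linear(w(0,.235,.03),velocity=.2)
print(arm.move_linear(w(0,.200,.03),velocity=.05,guard=30), b(arm.read_position()))
arm.move_linear(w(0,.235,.03),velocity=.15); arm.move_linear(w(0,.24,.2),velocity=.25)
s=viewer.snapshot("top"); W=world(s); B=b(W); z=W[...,2]
m=(z>.043)&(z<.06)&(abs(B[...,0])<.08)&(B[...,1]>.14)&(B[...,1]<.157); print(np.median(B[m],0), items(W),arm.read_time_s())
W=np.load("top0.npy");B=b(W); z=W[...,2];m=(z>.043)&(z<.06)&(abs(B[...,0])<.08)&(B[...,1]>.157)&(B[...,1]<.174); print(np.median(B[m],0))
```

```text
True [9.27337644e-05 2.09896073e-01]
[-0.00070292  0.14915906] [(790, array([0.025, 0.066]))] 56.3833
[-0.00284583  0.16675115]
```

The firmer push stopped at the same place, so the tin is at its home stop.

```bash
python3 -c "
from station import *
print(sign_off())"
```

```text
the job is handed in; nothing more can be done
None
```

The job is handed in at about 56 s: the tin is pushed back against its home stop with all four mushrooms in one layer, and the salt dish stands on the board about 42 mm from where it started; no verdict came back, and I didn't re-measure the other worktop items.

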